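Turn the inspection carousel to the camera and start the check

ROBOT

A 7-joint arm with a two-finger parallel gripper is mounted at the origin on the work surface. World frame = base frame: x ahead of the robot, y to its left, z up, the work surface at z = 0. Lengths are in m, angles in rad, forces in N, time in s.
With the tool pointing down it reaches from about 0.375 to 0.925 m from the base axis. Payload 3.1 kg.
Tool frame: the origin (TCP) lies midway between the tips of the shut fingers; the grasp point (between the pads) lies 19 mm behind it; z points along the fingers, y is the line along which they close (so a half turn about z gives the same grasp; the last joint's range is limited). The gripper opens to 85 mm and grips with 20 to 120 N. Pads are 22 mm wide; open, the fingers measure 114 mm over their backs; the gripper's body (76 mm by 85 mm) begins 54 mm behind the grasp point. The pads swing forward as they close: fully open they stand 13 mm farther back than shut.
Start: joints at [-1.286, 0.383, 0.044, 1.598, -0.018, 1.161, -0.05], TCP at [0.243, 0.603, 0.231] pointing down, gripper open.
Joint ranges: [-2.61, 2.61], [-0.41, 2.15], [-1.48, 1.57], [0, 2.5], [-1.57, 4.71], [0.05, 1.97], [-2.85, 2.85]. Speed limits (rad/s): [2.79, 2.79, 3.14, 3.14, 3.14, 3.14, 3.14].

INTERFACE

Orientations are given as a unit quaternion [x, y, z, w].
In Python, from cell import ctrl, viewer gives the robot as it stands (ctrl), with the cameras (viewer).
- The arm moves only by the shell command python3 steer.py 'ROWS' [OPENING]. ROWS is a JSON list of rows, 1 to 20 of them, each of 6 numbers: dx, dy, dz in m, then a rotation vector rx, ry, rz in rad; each row shifts and turns the commanded pose from where the row before left it, along the tool's axes as they then stand; what a row does not reach is not made up. A row lasts 1/8 s, in which the tool goes at most 0.0625 m and 0.188 rad, less where a joint would pass 70% of its speed; a pose out of reach is approached as far as the arm can. OPENING is the finger opening in m, set as the command begins (- or left out keeps the last). The fingers move at their own pace and stop on an object; the grip force is fixed at half the most. Time passes only in rows, so rows that do not move let the fingers close. It prints the time, the measured TCP pose, the force, the opening and the grip force at its end. Input that does not fit is refused with a message, and nothing moves.
- ctrl.sense(): the state, without advancing time (a new reading comes with each control period).
- viewer.grab_frame(name): name is "scene" or "top" or "wrist"; returns the picture (400x640x3 uint8, blue, green, red); there is no depth.
- viewer.camera_info(name): a dict with "intrinsics" (3x3 intrinsics, pixels), "position" and "orientation" of the camera in the world. Camera axes: x right, y up, looking along -z (the intrinsics and any distortion apply to the point x, -y, -z); pixel columns grow to the right and rows downward; lengths in m; the calibration is good to about 2 mm. A picture is of the moment at which its call begins: read the wrist's pose just before it. camera_info takes no time and is no camera call; for the wrist camera it gives the pose at the moment of the call.
- ctrl.sign_off(): hands the job in; it is judged then, once.
The state is a dict: "clock": time; "joint_positions": joint angles; "qd": joint speeds; "joint_torque": joint torques, N m; "tool_pos": TCP position; "eef_rot": TCP orientation; "ft_force": force on the tool from outside, world axes, zero at the start; "moment": the same for the moment, N m; "finger_gap": finger opening in m; "grasp_force": force on a finger pad.
Only numpy, scipy, OpenCV 4.12 (cv2) and the standard library are available. Lean on these libraries where they do the work, as an engineer would, in place of code of your own. Each camera call takes 0.05 s, during which the arm holds its last target. There are 200 camera calls.

TASK

On the gasket inspection bench, gently push on an arm of the three-armed carousel with a fingertip and turn it until the red gasket stands squarely in front of the camera, its centre over the yellow line. Then press the blue start button fully down, let go of it and stay clear of everything. Do not pinch the carousel, do not lift it off its spindle, and leave the mug, the jar and the tape roll where they are.

Things in the scene. Friction and masses are not known exactly. Their poses are not given: they have to be found in the camera images.
- station: fixed grey round plate, 270 mm across, 12 mm thick, on the bench; a tongue on its +x side reaches 235 mm from the centre and carries a black camera looking back at the centre (lens front 164 mm from it, camera top 110 mm above the bench). A yellow line 8 mm wide runs along +x, 68 to 162 mm from the centre. Origin: centre of the underside; +x towards the camera, z up.
- carousel: star wheel over the plate; turns either way without stops about the plate's vertical centre axis. Three arms 14 mm wide at 120 degrees, each ending in a white dish 48 mm across, centred 105 mm from the axis; arms and dishes span 38 to 60 mm above the bench, free space below down to the plate. Origin: on the axis, 38 mm above the bench; +x along the arm with the red gasket, z up.
- hub (a point): top of the carousel's black hub cap, on its turning axis, 84 mm above the bench (cap 32 mm across; below it, up to 72 mm above the bench, the hub, 48 mm across). The carousel weighs about 0.5 kg and would come off upwards. Light friction (about 2 N to push at 70 mm from the axis) stops it at once where it is left.
- red_sample (a point): centre of the top of the red gasket, 66 mm above the bench, 105 mm from the axis. Each dish carries a fixed gasket disc 38 mm across and 6 mm thick with a small white centre: one is red, two are black.
- focus (a point): fixed point in front of the camera, over the yellow line, 105 mm from the carousel's axis and 56 mm above the bench: where the red gasket's centre must stand, seen from above
- start_top (a point): centre of the top of the round blue start button (36 mm across, top 22 mm above the bench) in its small white fixed housing on the bench; pressed straight down
- start (a joint): travel of the blue button, 0 up to 0.006 m fully down; it springs back; fully down takes about 4 N
- mug: loose steel mug, 72 mm across, 85 mm tall, with a handle; origin at the centre of its underside; leave alone
- glue_jar: loose yellow jar with a black cap, 52 mm across, 65 mm tall; origin at the centre of its underside; leave alone
- tape: loose white tape roll lying flat, 76 mm across, 25 mm high; origin at the centre of its underside; leave alone

How it is judged:
By the outcome, as a careful person would: the job done as asked, in the order asked, and still so for the second after the job is handed in, with the robot touching nothing.
It also fails if it takes over 58 s, if anything falls off the work surface, if the arm or the gripper's body presses on something with over 40 N, if the wrist force passes 120 N, or if a joint passes its speed limit or range.

## Working session

There is one attempt and no reset: what is moved stays moved. The work goes in short steps, Python scripts to look and compute and a shell command to move; the robot and the scene stay as the last step left them, time stands still between calls to the robot, and variables do not carry over. Pictures are saved under pics/ and viewed, at most 10 in all, crops included, and the job is handed in when it is done.

```bash
ls; mkdir -p pics; python3 - <<'E'
from cell import ctrl, viewer
import cv2,numpy as np
s=ctrl.sense();print(s['clock'],s['tool_pos'],s['eef_rot'],s['finger_gap'])
for n in("top","scene"):
    im=viewer.grab_frame(n);cv2.imwrite(f"pics/{n}0.png",im)
    print(n,viewer.camera_info(n))
E
```

```text
cell.py
pics
steer.py
0.0 [0.2424444  0.60205866 0.2298462 ] [ 1.90204402e-01  9.81743590e-01 -1.33080646e-03 -1.92918348e-04] 0.08544547509077309
top {'intrinsics': array([[447.28683115,   0.        , 318.90657656],
       [  0.        , 447.28683115, 198.29107647],
       [  0.        ,   0.        ,   1.        ]]), 'position': array([ 0.3791326 , -0.01244511,  1.19105282]), 'orientation': array([ 0.06654028, -0.0553007 , -0.69643361,  0.71238644])}
scene {'intrinsics': array([[378.75392117,   0.        , 324.25560385],
       [  0.        , 378.75392117, 198.9412411 ],
       [  0.        ,   0.        ,   1.        ]]), 'position': array([1.05200061, 0.57951803, 0.9638012 ]), 'orientation': array([0.11589921, 0.32545574, 0.87840724, 0.33022214])}
```

View pics/top0.png

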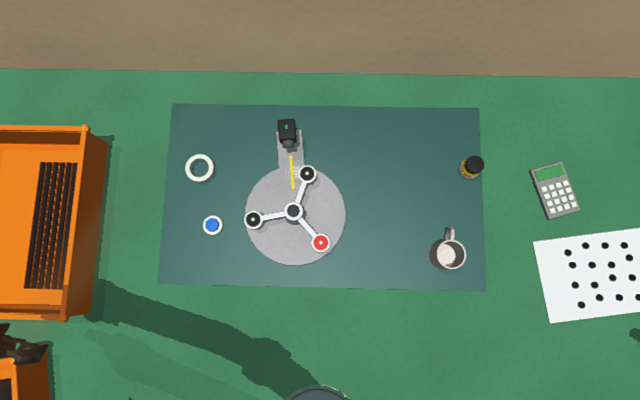

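View pics/scene0.png

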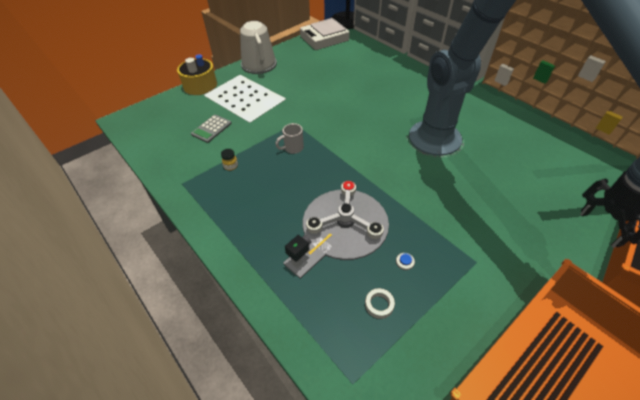

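The top view shows the hub at (293,211), red gasket at (321,243), black ones at (307,174) and (254,219), yellow line from about (291,155) to (293,187), and the button at (212,225). The tape is at (200,168), the jar at (471,167) and the mug at (448,254). The scene view shows the same layout.

```bash
cat >h.py <<'E'
from cell import ctrl, viewer
import cv2,numpy as np
from scipy.spatial.transform import Rotation as R
def ray(n,uv,info=None):
    c=info or viewer.camera_info(n);K=c["intrinsics"]
    d=np.array([(uv[0]-K[0,2])/K[0,0],-(uv[1]-K[1,2])/K[1,1],-1])
    return c["position"],R.from_quat(c["orientation"]).apply(d)
def plane(n,uv,z,info=None):
    p,d=ray(n,uv,info);return p+d*(z-p[2])/d[2]
def tri(a,b):
    (p,d),(q,e)=a,b;d=d/np.linalg.norm(d);e=e/np.linalg.norm(e)
    t=np.linalg.lstsq(np.c_[d,-e],q-p,rcond=None)[0];u=p+t[0]*d;v=q+t[1]*e
    return (u+v)/2,np.linalg.norm(u-v)
HSV={"red":[((0,150,110),(8,255,255)),((172,150,110),(180,255,255))],"blue":[((100,150,100),(125,255,255))],"yel":[((20,130,120),(35,255,255))]}
def blobs(im,col,box,amin=15):
    h=cv2.cvtColor(im,cv2.COLOR_BGR2HSV);m=sum(cv2.inRange(h,np.array(a),np.array(b)) for a,b in HSV[col])
    k=np.zeros_like(m);x0,y0,x1,y1=box;k[y0:y1,x0:x1]=255;m=m&k
    cs,_=cv2.findContours(m,cv2.RETR_EXTERNAL,cv2.CHAIN_APPROX_NONE);out=[]
    for c in cs:
        if cv2.contourArea(c)>=amin:
            f=np.zeros_like(m);cv2.drawContours(f,[c],-1,255,-1);M=cv2.moments(f,True)
            out.append((M["m10"]/M["m00"],M["m01"]/M["m00"],M["m00"],cv2.minAreaRect(c)))
    return sorted(out,key=lambda o:-o[2])
E
python3 - <<'E'
from h import *
t=cv2.imread("pics/top0.png");s=cv2.imread("pics/scene0.png")
B=(160,105,485,290);S=(180,130,475,380)
for c,z in(("red",.066),("blue",.022),("yel",.012)):
    a=blobs(t,c,B);b=blobs(s,c,S)
    print(c,[(np.round(o[:3],1),np.round(plane("top",o,z),4)) for o in a],[(np.round(o[:3],1),np.round(plane("scene",o,z),4)) for o in b])
    if c=="yel": print([np.round(plane("top",p,z),4) for o in a for p in cv2.boxPoints(o[3])])
    else: print(tri(ray("top",a[0]),ray("scene",b[0])))
# plate ellipse: grey
x0,y0,x1,y1=225,150,365,280
h=cv2.cvtColor(t,cv2.COLOR_BGR2HSV);m=cv2.inRange(h,np.array((0,0,90)),np.array((180,40,190)))
c=cv2.resize(t[110:290,180:380],None,fx=3,fy=3,interpolation=cv2.INTER_CUBIC);cv2.imwrite("pics/crop0.png",c)
for n,uv,z in(("hub",(293.3,211.3),.084),("b1",(307,174),.066),("b2",(254,219.5),.066),("mug",(448,254),.08),("tape",(200,168),.02),("jar",(471,167),.065)):print(n,plane("top",uv,z).round(4))
E
```

```text
red [(array([320.4, 242.1, 143. ]), array([0.4635, 0.0015, 0.066 ]))] [(array([348.3, 184.7,  68. ]), array([0.4611, 0.0012, 0.066 ]))]
(array([0.46285053, 0.00199357, 0.06807855]), np.float64(0.0013342494814264831))
blue [(array([211.6, 224.5, 119. ]), array([0.5066, 0.2898, 0.022 ]))] [(array([405.4, 259. ,  77. ]), array([0.5082, 0.2923, 0.022 ]))]
(array([0.50666504, 0.29099539, 0.01875186]), np.float64(0.0008972901845267992))
yel [(array([291.5, 171.9,  82. ]), array([0.6553, 0.0847, 0.012 ])), (array([466.6, 170.4,  59. ]), array([ 0.6692, -0.387 ,  0.012 ]))] [(array([319.5, 243.5,  50. ]), array([0.6545, 0.0837, 0.012 ])), (array([230.7, 161.4,  32. ]), array([ 0.6652, -0.3991,  0.012 ]))]
[array([0.6994, 0.0927, 0.012 ]), array([0.7   , 0.0859, 0.012 ]), array([0.6112, 0.0767, 0.012 ]), array([0.6106, 0.0834, 0.012 ]), array([ 0.683 , -0.3641,  0.012 ]), array([ 0.6993, -0.3825,  0.012 ]), array([ 0.6598, -0.4145,  0.012 ]), array([ 0.6436, -0.3961,  0.012 ])]
hub [0.5374 0.0708 0.084 ]
b1 [0.6379 0.0401 0.066 ]
b2 [0.5168 0.1713 0.066 ]
mug [ 0.4404 -0.313   0.08  ]
tape [0.6591 0.3317 0.02  ]
jar [ 0.6653 -0.3817  0.065 ]
```

View pics/crop0.png

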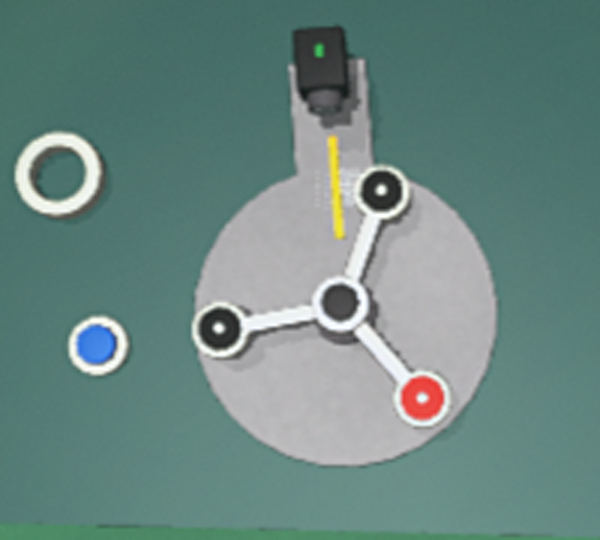

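The crop confirms the hub at (293,211.3) in full-image pixels, and the mean of the three gaskets agrees at about (0.539, 0.071). The arms are at -137.5°, -17.4° and 102.6°, and the line is at about 6.3°. So I need about +143.8° counter-clockwise. I'll push the 102.6° arm round the robot side, with the tool turning along with it.

```bash
python3 steer.py '[[-0.047,-0.032,0,0,0,0],[-0.047,-0.032,0,0,0,0],[-0.047,-0.032,0,0,0,0],[-0.047,-0.032,0,0,0,0],[-0.047,-0.032,0,0,0,0],[-0.047,-0.032,0,0,0,0],[-0.047,-0.032,0,0,0,0],[-0.047,-0.032,0,0,0,0],[-0.047,-0.032,0,0,0,0],[-0.047,-0.032,0,0,0,0]]' 0
python3 steer.py '[[0,0,0,0,0,0.173],[0,0,0,0,0,0.173],[0,0,0,0,0,0.173],[0,0,0,0,0,0.173],[0,0,0,0,0,0.173],[0,0,0,0,0,0.173],[0,0,0,0,0,0.173],[0,0,0,0,0,0.173],[0,0,0,0,0,0.173],[0,0,0,0,0,0.173],[0,0,0,0,0,0.173],[0,0,0,0,0,0.173],[0,0,0,0,0,0.173],[0,0,0,0,0,0.173],[0,0,0,0,0,0.173],[0,0,0,0,0,0.173],[0,0,0,0,0,0.173],[0,0,0,0,0,0.173]]'
cat >>h.py <<'E'
def pose(hub=(.539,.071)):
    s=ctrl.sense();p=np.array(s["tool_pos"]);M=R.from_quat(s["eef_rot"]).as_matrix();v=p[:2]-hub
    print("t",round(s["clock"],2),"tcp",p.round(4),"r",np.hypot(*v).round(4),"ang",np.degrees(np.arctan2(v[1],v[0])).round(1),"yaw_y",np.degrees(np.arctan2(M[1,1],M[0,1])).round(1),"tilt",np.degrees(np.arccos(-M[2,2])).round(2),"q7",round(s["joint_positions"][6],2),"F",np.round(s["ft_force"],1))
    return p,M
E
python3 - <<'E'
from h import *
p,M=pose()
w=cv2.imwrite("pics/w1.png",viewer.grab_frame("wrist"))
a=np.radians(70);tgt=np.array([.539+.06*np.cos(a),.071+.06*np.sin(a),.036]);print(M.T@(tgt-p))
E
```

```text
clock: 1.35
tool_pos: [0.5596, 0.129, 0.2309]
eef_rot: [0.19, 0.982, -0.0, -0.0]
ft_force: [-0.3, 0.3, -0.2]
finger_gap: 0.0
grasp_force: 0.0
clock: 3.6
tool_pos: [0.5587, 0.1306, 0.2307]
eef_rot: [0.984, -0.179, -0.001, 0.0]
ft_force: [-1.0, -0.5, -0.4]
finger_gap: -0.0004
grasp_force: 0.0
t 3.6 tcp [0.5587 0.1306 0.2307] r 0.0628 ang 71.7 yaw_y -110.7 tilt 0.07 q7 -2.0 F [-1.  -0.5 -0.4]
[0.00208984 0.00259162 0.19472393]
```

View pics/w1.png

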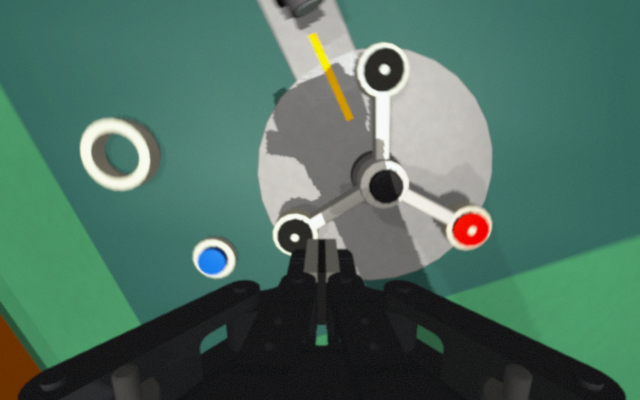

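The wrist view shows the hub cap at (386,184), red at (470,229), black dishes at (384,70) and (294,237), and the line from (313,36) to (350,119). The shut tips at (322,245) are above the gap cw of the left arm.

```bash
python3 - <<'E'
from h import *
im=cv2.imread("pics/w1.png")
for n,uv,z in(("hub",(386,184),.084),("red",(471,230),.066),("b1",(384,70),.066),("b2",(294,237),.066),("y0",(313,36),.012),("y1",(350,119),.012)):print(n,plane("wrist",uv,z).round(4))
for o in blobs(im,"blue",(180,220,240,290)): print("btn",plane("wrist",o,.022).round(4))
E
python3 steer.py '[[0.002,0.002,0.05,0,0,0],[0,0,0.05,0,0,0],[0,0,0.05,0,0,0],[0,0,0.03,0,0,0],[0,0,0.014,0,0,0],[0,0,0,0,0,0]]'
python3 -c "
from h import *
pose()"
```

```text
hub [0.5426 0.0726 0.084 ]
red [0.4609 0.0036 0.066 ]
b1 [0.6382 0.04   0.066 ]
b2 [0.5185 0.176  0.066 ]
y0 [0.6985 0.0865 0.012 ]
y1 [0.6069 0.0785 0.012 ]
btn [0.511  0.2894 0.022 ]
clock: 4.4
tool_pos: [0.5599, 0.1279, 0.0367]
eef_rot: [0.984, -0.176, -0.001, 0.0]
ft_force: [-0.0, 0.1, -1.0]
finger_gap: 0.0002
grasp_force: 0.0
t 4.4 tcp [0.5599 0.1279 0.0367] r 0.0606 ang 69.8 yaw_y -110.3 tilt 0.1 q7 -1.8 F [-0.   0.1 -1. ]
```

```bash
python3 steer.py '[[0,-0.008,0,0,0,0],[0,0,0,0,0,-0.15],[0,0,0,0,0,-0.15],[0,0,0,0,0,-0.15],[0,0,0,0,0,-0.125],[-0.005,0,0,0,0,0],[-0.004,0,0,0,0,0],[0,0,0,0,0,0]]'
python3 - <<'E'
from h import *
p,M=pose((.540,.072))
print("hub in tool",(M.T@(np.array([.540,.072,p[2]])-p)).round(4))
E
```

```text
clock: 5.4
tool_pos: [0.554, 0.1337, 0.0375]
eef_rot: [0.994, 0.109, -0.0, -0.0]
ft_force: [-0.1, -0.7, -0.4]
finger_gap: -0.0003
grasp_force: 0.0
t 5.4 tcp [0.554  0.1337 0.0375] r 0.0632 ang 77.2 yaw_y -77.4 tilt 0.01 q7 -1.33 F [-0.1 -0.7 -0.4]
hub in tool [-0.0271  0.0572 -0.    ]
```

```bash
python3 steer.py '[[-0.004,0,0,0,0,0],[-0.004,0,0,0,0,0],[-0.0089,-0.002,0,0,0,-0.15],[-0.0089,-0.002,0,0,0,-0.15],[-0.0089,-0.002,0,0,0,-0.15],[-0.0089,-0.002,0,0,0,-0.15],[0,0,0,0,0,0]]'
python3 - <<'E'
from h import *
p,M=pose((.540,.072))
print("hub in tool",(M.T@(np.array([.540,.072,p[2]])-p)).round(4))
im=viewer.grab_frame("top");cv2.imwrite("pics/t2.png",im)
for o in blobs(im,"red",(160,105,485,290)):
    r=plane("top",o,.066);print(r,o[2],np.degrees(np.arctan2(r[1]-.071,r[0]-.539)))
cv2.imwrite("pics/t2c.png",cv2.resize(im[110:290,180:380],None,fx=3,fy=3))
E
```

```text
clock: 6.28
tool_pos: [0.5111, 0.1237, 0.0374]
eef_rot: [0.918, 0.398, -0.0, -0.0]
ft_force: [-0.1, 1.0, 0.9]
finger_gap: -0.0
grasp_force: 0.0
t 6.28 tcp [0.5111 0.1237 0.0374] r 0.0592 ang 119.2 yaw_y -43.1 tilt 0.04 q7 -0.83 F [-0.1  1.   0.9]
hub in tool [-0.018   0.0564 -0.    ]
[ 0.51784099 -0.03002369  0.066     ] 140.0 -101.82937668998332
```

View pics/t2c.png

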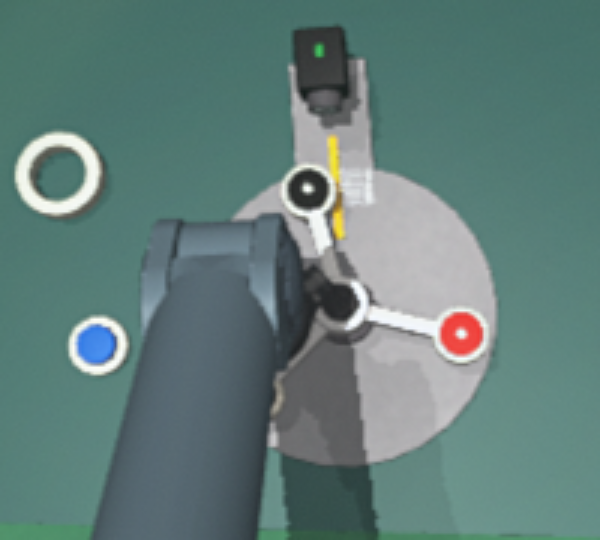

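The wheel turns cleanly and the red gasket is now at about (333,222) full-image pixels, which is -101.8°. About 108° is left.

```bash
python3 steer.py '[[-0.0089,-0.002,0,0,0,-0.15],[-0.0089,-0.002,0,0,0,-0.15],[-0.0089,-0.002,0,0,0,-0.15],[-0.0089,-0.002,0,0,0,-0.15],[-0.0089,-0.002,0,0,0,-0.15],[-0.0089,-0.002,0,0,0,-0.15],[0,0,0,0,0,0]]'
cat >>h.py <<'E'
def status():
    h=np.array([.540,.072]);p,M=pose(h)
    print("hub in tool",(M.T@(np.r_[h,p[2]]-p)).round(4))
    im=viewer.grab_frame("top")
    for o in blobs(im,"red",(160,105,485,290)):
        r=plane("top",o,.066);print("red",r.round(4),o[2],np.degrees(np.arctan2(r[1]-.071,r[0]-.539)).round(2))
    return im
E
python3 -c "
from h import *
status()"
```

```text
clock: 7.2
tool_pos: [0.4819, 0.0795, 0.0373]
eef_rot: [0.654, 0.756, -0.0, -0.0]
ft_force: [0.8, 0.2, -0.6]
finger_gap: -0.0002
grasp_force: 0.0
t 7.2 tcp [0.4819 0.0795 0.0373] r 0.0585 ang 172.6 yaw_y 8.3 tilt 0.01 q7 0.01 F [ 0.8  0.2 -0.6]
hub in tool [-0.0158  0.0564 -0.    ]
red [ 0.6098 -0.0061  0.066 ] 134.0 -47.44
```

```bash
python3 steer.py '[[-0.0085,-0.002,0,0,0,-0.15],[-0.0085,-0.002,0,0,0,-0.15],[-0.0085,-0.002,0,0,0,-0.15],[-0.0085,-0.002,0,0,0,-0.15],[-0.0057,-0.0015,0,0,0,-0.1],[0,0,0,0,0,0],[0,0,0,0,0,0]]'
python3 -c "
from h import *
cv2.imwrite('pics/t3.png',status())"
```

```text
clock: 8.12
tool_pos: [0.4893, 0.0406, 0.0371]
eef_rot: [0.354, 0.935, -0.0, -0.0]
ft_force: [-0.2, 0.1, -0.4]
finger_gap: -0.0002
grasp_force: 0.0
t 8.12 tcp [0.4893 0.0406 0.0371] r 0.0597 ang -148.2 yaw_y 48.5 tilt 0.05 q7 0.73 F [-0.2  0.1 -0.4]
hub in tool [-0.0172  0.0571 -0.    ]
red [0.6434 0.0535 0.066 ] 134.0 -9.52
```

```bash
python3 steer.py '[[-0.0057,-0.0015,0,0,0,-0.1],[-0.0057,-0.0015,0,0,0,-0.1],[-0.0014,-0.0003,0,0,0,-0.025],[0,0,0,0,0,0],[0,0,0,0,0,0]]'
python3 -c "
from h import *
cv2.imwrite('pics/t4.png',status())"
```

```text
clock: 8.8
tool_pos: [0.4969, 0.0305, 0.037]
eef_rot: [0.246, 0.969, -0.0, -0.001]
ft_force: [-0.8, 0.1, 0.5]
finger_gap: 0.0001
grasp_force: 0.9
t 8.8 tcp [0.4969 0.0305 0.037 ] r 0.0598 ang -136.1 yaw_y 61.5 tilt 0.07 q7 0.95 F [-0.8  0.1  0.5]
hub in tool [-0.0181  0.057  -0.0001]
red [0.645  0.0748 0.066 ] 134.0 2.03
```

```bash
python3 steer.py '[[0.006,0,0,0,0,0],[0.006,0,0,0,0,0],[0,0,-0.03,0,0,0],[0,0,-0.05,0,0,0],[0,0,-0.05,0,0,0],[0,0,-0.05,0,0,0],[0,0,-0.04,0,0,0],[0,0,0,0,0,0],[0,0,0,0,0,0]]'
python3 - <<'E'
from h import *
status()
s=viewer.camera_info("wrist");im=viewer.grab_frame("wrist");cv2.imwrite("pics/w2.png",im);print(s)
p,M=pose();print("cam in tool",M.T@(s["position"]-p), M.T@R.from_quat(s["orientation"]).apply([0,0,-1]))
E
```

```text
clock: 9.98
tool_pos: [0.4863, 0.036, 0.2566]
eef_rot: [0.246, 0.969, -0.0, -0.0]
ft_force: [0.3, 0.3, 0.2]
finger_gap: -0.0002
grasp_force: 0.0
t 9.97 tcp [0.4863 0.036  0.2566] r 0.0646 ang -146.1 yaw_y 61.5 tilt 0.05 q7 0.92 F [0.3 0.3 0.2]
hub in tool [-0.03    0.0573 -0.    ]
red [0.6553 0.0765 0.066 ] 41.0 2.71
{'intrinsics': array([[317.85786513,   0.        , 321.29817634],
       [  0.        , 317.85786513, 202.63869608],
       [  0.        ,   0.        ,   1.        ]]), 'position': array([0.42882359, 0.06746204, 0.39858789]), 'orientation': array([-0.11192284, -0.06536237,  0.5076226 ,  0.85177482])}
t 10.07 tcp [0.4856 0.0359 0.2554] r 0.0639 ang -146.7 yaw_y 61.5 tilt 0.2 q7 0.92 F [-0.   0.3 -0. ]
cam in tool [ 0.06537338  0.00037282 -0.1429771 ] [-2.59669771e-01  9.69038428e-05  9.65697468e-01]
```

View pics/w2.png

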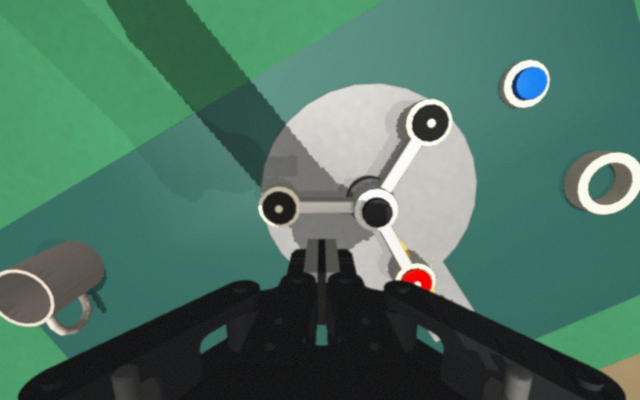

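The wrist view shows the hub at (376,212), with the red gasket at (417,283) half hidden by the fingers. I'll move the TCP beyond the focus so that it comes into the clear upper half.

```bash
python3 steer.py '[[-0.039,0.029,0,0,0,0],[-0.039,0.029,0,0,0,0],[-0.039,0.029,0,0,0,0],[-0.039,0.029,0,0,0,0],[0,0,0,0,0,0],[0,0,0,0,0,0]]'
cat >m.py <<'E'
from h import *
import sys
i=viewer.camera_info("wrist");im=viewer.grab_frame("wrist");s=viewer.grab_frame("scene")
n=sys.argv[1];cv2.imwrite(f"pics/w{n}.png",im);cv2.imwrite(f"pics/s{n}.png",s)
for c,z,box,a in(("red",.066,(0,0,640,300),100),("yel",.012,(0,0,640,300),30),("blue",.022,(0,0,640,300),60)):
    for o in blobs(im,c,box,a):
        print(c,"w",np.round(o[:3],1),plane("wrist",o,z,i).round(4),[np.round(plane("wrist",q,z,i)[:2],4).tolist() for q in cv2.boxPoints(o[3])] if c=="yel" else "")
    for o in blobs(s,c,(260,130,475,380)):print(c,"s",np.round(o[:3],1),plane("scene",o,z).round(4))
E
python3 m.py 3
```

```text
clock: 10.82
tool_pos: [0.678, 0.0634, 0.255]
eef_rot: [0.246, 0.969, -0.001, -0.002]
ft_force: [0.4, -0.2, -1.0]
finger_gap: -0.0001
grasp_force: 0.0
red w [316.3 148.6 945. ] [0.6447 0.0752 0.066 ] 
red s [319.8 229.6  85. ] [0.6449 0.0755 0.066 ]
yel w [342.6 169.9 160. ] [0.6865 0.0879 0.012 ] [[0.6709, 0.0823], [0.6702, 0.0899], [0.7012, 0.0931], [0.702, 0.0854]]
yel w [310.5 119.4  53. ] [0.6155 0.0823 0.012 ] [[0.6077, 0.079], [0.6074, 0.0835], [0.6229, 0.0851], [0.6232, 0.0805]]
yel s [315.  247.5  31. ] [0.6737 0.0853 0.012 ]
blue s [405.4 259.   77. ] [0.5082 0.2923 0.022 ]
```

View pics/w3.png

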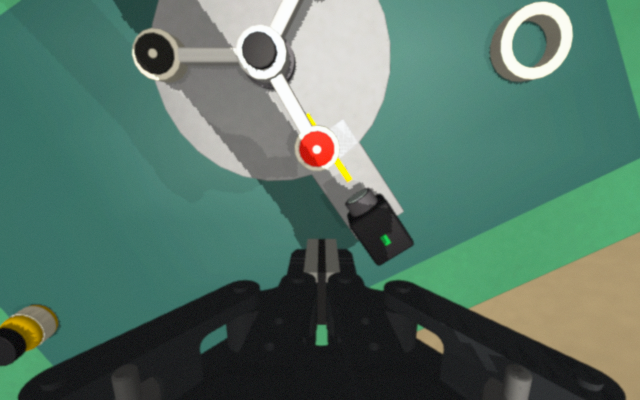

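The wrist view shows red at (316,149), just short of the yellow line, whose visible end is at (343,170). All three views put red about 8 mm short of the line, which is about 0.077 rad. I'll go back and push that much further.

```bash
python3 steer.py '[[0.039,-0.029,0,0,0,0],[0.039,-0.029,0,0,0,0],[0.039,-0.029,0,0,0,0],[0.039,-0.029,0,0,0,0],[0,0,0.05,0,0,0],[0,0,0.05,0,0,0],[0,0,0.05,0,0,0],[0,0,0.04,0,0,0],[0,0,0.029,0,0,0],[0,0,0,0,0,0]]'
python3 -c "
from h import *
status()"
```

```text
clock: 12.18
tool_pos: [0.4838, 0.0355, 0.0369]
eef_rot: [0.246, 0.969, -0.001, -0.002]
ft_force: [-0.6, -0.0, -0.3]
finger_gap: -0.0002
grasp_force: 0.0
t 12.18 tcp [0.4838 0.0355 0.0369] r 0.067 ang -147.0 yaw_y 61.5 tilt 0.3 q7 0.94 F [-0.6 -0.  -0.3]
hub in tool [-0.032   0.0588 -0.0003]
red [0.645  0.0748 0.066 ] 134.0 2.03
```

```bash
python3 steer.py '[[-0.006,0,0,0,0,0],[-0.006,0,0,0,0,0],[-0.002,0,0,0,0,0],[-0.0017,-0.0005,0,0,0,-0.03],[-0.0017,-0.0005,0,0,0,-0.03],[0,0,0,0,0,0],[0,0,0,0,0,0]]'
python3 -c "
from h import *
status()"
```

```text
clock: 13.1
tool_pos: [0.502, 0.0271, 0.0382]
eef_rot: [0.217, 0.976, 0.0, 0.0]
ft_force: [-0.3, 2.1, 0.7]
finger_gap: 0.0003
grasp_force: 0.8
t 13.1 tcp [0.502  0.0271 0.0382] r 0.0589 ang -130.2 yaw_y 65.0 tilt 0.02 q7 1.02 F [-0.3  2.1  0.7]
hub in tool [-0.0154  0.0568  0.    ]
red [0.6441 0.0866 0.066 ] 135.0 8.44
```

It overshot by about 3 mm in the top view. I'll hop over the arm and nudge it back from the other side.

```bash
python3 steer.py '[[0.004,0,0,0,0,0],[0.003,0,0,0,0,0],[0,0,-0.03,0,0,0],[0,0,-0.03,0,0,0],[-0.028,0,0,0,0,0],[-0.028,0,0,0,0,0],[0,0,0,0,0,0],[0,0,0,0,0,0]]'
python3 - <<'E'
from h import *
status()
s=viewer.grab_frame("scene")
for o in blobs(s,"red",(260,130,475,380)):print("s",plane("scene",o,.066).round(4))
E
```

```text
clock: 14.15
tool_pos: [0.5451, 0.0064, 0.0978]
eef_rot: [0.217, 0.976, -0.0, -0.001]
ft_force: [-0.7, 0.3, -0.3]
finger_gap: 0.0
grasp_force: 0.0
t 14.15 tcp [0.5451 0.0064 0.0978] r 0.0658 ang -85.5 yaw_y 65.0 tilt 0.1 q7 1.07 F [-0.7  0.3 -0.3]
hub in tool [0.0324 0.0573 0.    ]
red [0.6459 0.0943 0.066 ] 60.0 12.31
s [0.6441 0.0875 0.066 ]
```

```bash
python3 steer.py '[[0,0,0.03,0,0,-0.03],[0,0,0.029,0,0,0],[0.005,0,0,0,0,0],[0.005,0,0,0,0,0],[0,0,0,0,0,0],[0,0,0,0,0,0]]'
cat >>h.py <<'E'
def st2():
    status();s=viewer.grab_frame("scene")
    for o in blobs(s,"red",(260,130,475,380)):print("scene red",plane("scene",o,.066).round(4),o[2])
E
python3 -c "
from h import *
st2()"
```

```text
clock: 15.0
tool_pos: [0.5381, 0.0103, 0.0405]
eef_rot: [0.202, 0.979, 0.0, 0.001]
ft_force: [0.2, 0.5, -0.1]
finger_gap: 0.0002
grasp_force: 0.0
t 15.0 tcp [0.5381 0.0103 0.0405] r 0.0617 ang -91.8 yaw_y 66.7 tilt 0.14 q7 1.1 F [ 0.2  0.5 -0.1]
hub in tool [0.0226 0.0574 0.    ]
red [0.6451 0.0888 0.066 ] 113.0 9.54
scene red [0.6443 0.0875 0.066 ] 81.0
```

```bash
python3 steer.py '[[0.003,0,0,0,0,0],[0.002,0,0,0,0,0],[0,0,0,0,0,0]]'
python3 -c "
from h import *
st2()"
```

```text
clock: 15.48
tool_pos: [0.5332, 0.0118, 0.0396]
eef_rot: [0.202, 0.979, 0.0, 0.001]
ft_force: [1.4, -0.9, -0.8]
finger_gap: 0.0001
grasp_force: 0.9
t 15.47 tcp [0.5332 0.0118 0.0396] r 0.0606 ang -96.4 yaw_y 66.7 tilt 0.09 q7 1.09 F [ 1.4 -0.9 -0.8]
hub in tool [ 0.0176  0.058  -0.    ]
red [0.6458 0.0856 0.066 ] 114.0 7.8
scene red [0.6445 0.0848 0.066 ] 82.0
```

```bash
python3 steer.py '[[-0.004,0,0,0,0,0],[-0.003,0,0,0,0,0],[0,0,-0.04,0,0,0],[0,0,-0.05,0,0,0],[0,0,-0.05,0,0,0],[0,0,-0.05,0,0,0],[-0.027,0.027,-0.01,0,0,0],[-0.027,0.027,0,0,0,0],[-0.027,0.027,0,0,0,0],[-0.027,0.027,0,0,0,0],[0,0,0,0,0,0],[0,0,0,0,0,0]]'
python3 m.py 4; python3 - <<'E'
from h import *
pose()
im=cv2.imread("pics/w4.png");i=viewer.camera_info("wrist")
o=blobs(im,"red",(0,0,640,300),100)[0];y=blobs(im,"yel",(0,0,640,300),20)
pr=plane("wrist",o,.066,i)
# line fit over all yellow pixels on plane .012
h=cv2.cvtColor(im,cv2.COLOR_BGR2HSV);m=cv2.inRange(h,np.array((20,130,120)),np.array((35,255,255)))
c=[int(o[0]),int(o[1])];v,u=np.nonzero(m[c[1]-60:c[1]+60,c[0]-60:c[0]+60]);u=u+c[0]-60;v=v+c[1]-60
P=np.array([plane("wrist",q,.012,i)[:2] for q in zip(u,v)])
vx,vy,x,yy=cv2.fitLine(P.astype(np.float32),cv2.DIST_HUBER,0,.01,.01).ravel()
print("line ang",np.degrees(np.arctan2(vy,vx)),"offset left of line mm",1000*np.cross([vx,vy],[pr[0]-x,pr[1]-yy])*np.sign(vx),len(P))
w=cv2.resize(im[max(c[1]-75,0):c[1]+75,c[0]-100:c[0]+100],None,fx=4,fy=4,interpolation=cv2.INTER_CUBIC);cv2.imwrite("pics/w4c.png",w)
E
```

```text
clock: 17.08
tool_pos: [0.6799, 0.0656, 0.2383]
eef_rot: [0.202, 0.979, -0.001, -0.001]
ft_force: [1.2, -0.2, 0.4]
finger_gap: 0.0
grasp_force: 0.0
red w [ 324.6  144.1 1057. ] [0.644  0.0845 0.066 ] 
red s [322.  231.4  86. ] [0.6445 0.0846 0.066 ]
yel w [341.7 174.4 154. ] [0.6882 0.0879 0.012 ] [[0.6756, 0.0825], [0.6748, 0.0904], [0.7009, 0.0933], [0.7019, 0.0853]]
blue s [405.4 259.   77. ] [0.5082 0.2923 0.022 ]
t 17.18 tcp [0.6799 0.0649 0.2391] r 0.141 ang -2.5 yaw_y 66.6 tilt 0.08 q7 1.03 F [-0.   0.2  0.1]
line ang 6.5173535 offset left of line mm 1.7429647169538227 154<stdin>:11: DeprecationWarning: Arrays of 2-dimensional vectors are deprecated. Use arrays of 3-dimensional vectors instead. (deprecated in NumPy 2.0)
```

View pics/w4c.png

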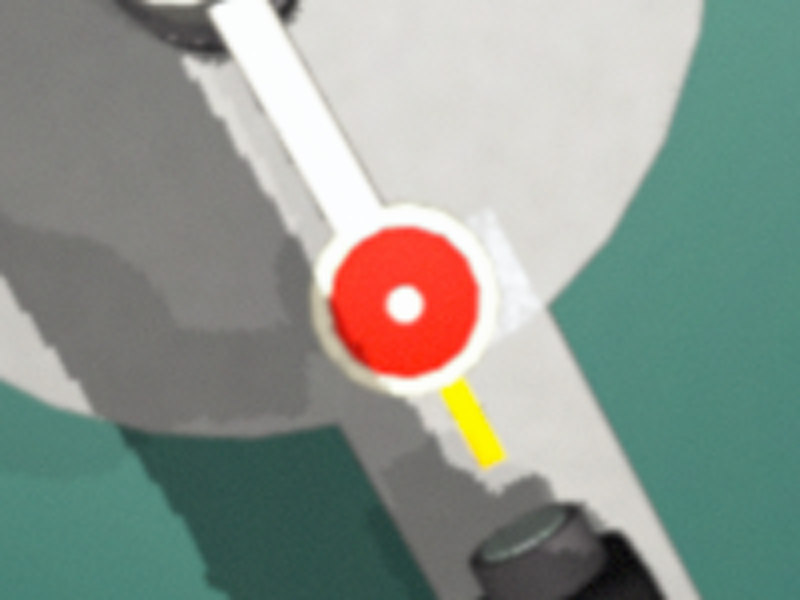

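The crop shows the red disc almost on the line, which emerges about 1–2 mm off its centre, so red is about 1.4 mm too far. I'll go back the same way and nudge it in very small steps.

```bash
python3 steer.py '[[0.027,-0.027,0,0,0,0],[0.027,-0.027,0,0,0,0],[0.027,-0.027,0,0,0,0],[0.027,-0.027,0,0,0,0],[0,0,0.05,0,0,0],[0,0,0.05,0,0,0],[0,0,0.05,0,0,0],[0,0,0.03,0,0,0],[0,0,0.02,0,0,0],[0,0,0,0,0,0],[0.003,0,0,0,0,0],[0,0,0,0,0,0]]'
python3 -c "
from h import *
st2()"
```

```text
clock: 18.68
tool_pos: [0.5369, 0.0107, 0.0407]
eef_rot: [0.202, 0.979, 0.0, 0.001]
ft_force: [-0.0, -0.5, 0.1]
finger_gap: 0.0001
grasp_force: 0.0
t 18.68 tcp [0.5369 0.0107 0.0407] r 0.0614 ang -92.9 yaw_y 66.7 tilt 0.14 q7 1.1 F [-0.  -0.5  0.1]
hub in tool [0.0214 0.0575 0.    ]
red [0.6456 0.0867 0.066 ] 93.0 8.39
scene red [0.6446 0.085  0.066 ] 83.0
```

```bash
python3 steer.py '[[0.002,0,0,0,0,0],[0.001,0,0,0,0,0],[0,0,0,0,0,0]]'
python3 -c "
from h import *
st2()"
python3 steer.py '[[0.0007,0,0,0,0,0],[0,0,0,0,0,0]]'
python3 -c "
from h import *
st2()"
```

```text
clock: 19.15
tool_pos: [0.5334, 0.0118, 0.0393]
eef_rot: [0.202, 0.979, -0.0, 0.0]
ft_force: [-0.4, 0.4, -0.9]
finger_gap: -0.0002
grasp_force: 0.0
t 19.15 tcp [0.5334 0.0118 0.0393] r 0.0606 ang -96.2 yaw_y 66.7 tilt 0.01 q7 1.09 F [-0.4  0.4 -0.9]
hub in tool [ 0.0178  0.0579 -0.    ]
red [0.646  0.0863 0.066 ] 94.0 8.16
scene red [0.6446 0.085  0.066 ] 83.0
clock: 19.5
tool_pos: [0.5333, 0.0118, 0.0394]
eef_rot: [0.202, 0.979, 0.0, 0.001]
ft_force: [0.7, -0.2, -0.9]
finger_gap: 0.0005
grasp_force: 0.7
t 19.5 tcp [0.5333 0.0118 0.0394] r 0.0605 ang -96.3 yaw_y 66.7 tilt 0.06 q7 1.09 F [ 0.7 -0.2 -0.9]
hub in tool [ 0.0177  0.0579 -0.    ]
red [0.6459 0.0859 0.066 ] 112.0 7.94
scene red [0.6446 0.085  0.066 ] 83.0
```

```bash
python3 steer.py '[[0.0007,0,0,0,0,0],[0,0,0,0,0,0]]'
python3 -c "
from h import *
st2()"
python3 steer.py '[[0.0003,0,0,0,0,0],[0,0,0,0,0,0]]'
python3 -c "
from h import *
st2()"
```

```text
clock: 19.85
tool_pos: [0.5325, 0.0121, 0.0394]
eef_rot: [0.202, 0.979, -0.0, 0.0]
ft_force: [2.4, -1.0, -0.9]
finger_gap: -0.0001
grasp_force: 1.1
t 19.85 tcp [0.5325 0.0121 0.0394] r 0.0604 ang -97.1 yaw_y 66.7 tilt 0.05 q7 1.09 F [ 2.4 -1.  -0.9]
hub in tool [ 0.0169  0.058  -0.    ]
red [0.6466 0.0844 0.066 ] 100.0 7.08
scene red [0.6441 0.0835 0.066 ] 82.0
clock: 20.2
tool_pos: [0.5319, 0.0123, 0.0393]
eef_rot: [0.202, 0.979, -0.0, 0.0]
ft_force: [2.1, -1.7, 0.5]
finger_gap: 0.0002
grasp_force: 1.2
t 20.2 tcp [0.5319 0.0123 0.0393] r 0.0603 ang -97.8 yaw_y 66.7 tilt 0.01 q7 1.09 F [ 2.1 -1.7  0.5]
hub in tool [ 0.0162  0.0581 -0.    ]
red [0.6471 0.0831 0.066 ] 96.0 6.37
scene red [0.6442 0.0826 0.066 ] 83.0
```

```bash
python3 steer.py '[[-0.004,0,0,0,0,0],[-0.003,0,0,0,0,0],[0,0,-0.04,0,0,0],[0,0,-0.05,0,0,0],[0,0,-0.05,0,0,0],[0,0,-0.05,0,0,0],[-0.027,0.027,-0.01,0,0,0],[-0.027,0.027,0,0,0,0],[-0.027,0.027,0,0,0,0],[-0.027,0.027,0,0,0,0],[0,0,0,0,0,0],[0,0,0,0,0,0]]'
python3 m.py 5
python3 - <<'E'
from h import *
p,M=pose()
im=viewer.grab_frame("top");cv2.imwrite("pics/t5.png",im)
im=cv2.imread("pics/w5.png")
w=cv2.resize(im[70:220,224:424],None,fx=4,fy=4,interpolation=cv2.INTER_CUBIC);cv2.imwrite("pics/w5c.png",w)
print(M.T@(np.array([.5075,.2905,.1])-p))
E
```

```text
clock: 21.8
tool_pos: [0.6793, 0.0659, 0.2384]
eef_rot: [0.202, 0.979, -0.0, -0.001]
ft_force: [-0.5, -0.9, 0.1]
finger_gap: -0.0
grasp_force: 0.0
red w [ 322.2  146.3 1052. ] [0.6443 0.0818 0.066 ] 
red s [321.5 230.8  87. ] [0.6441 0.0821 0.066 ]
yel w [341.7 175.  154. ] [0.6881 0.088  0.012 ] [[0.6752, 0.0826], [0.6743, 0.0904], [0.7013, 0.0934], [0.7022, 0.0854]]
yel s [314.4 248.   29. ] [0.6763 0.0858 0.012 ]
blue s [405.4 259.   77. ] [0.5082 0.2923 0.022 ]
t 21.9 tcp [0.6792 0.0652 0.2391] r 0.1403 ang -2.4 yaw_y 66.6 tilt 0.08 q7 1.03 F [ 0.  -0.6 -0.7]
[0.24679183 0.13888152 0.13922125]
```

View pics/w5c.png

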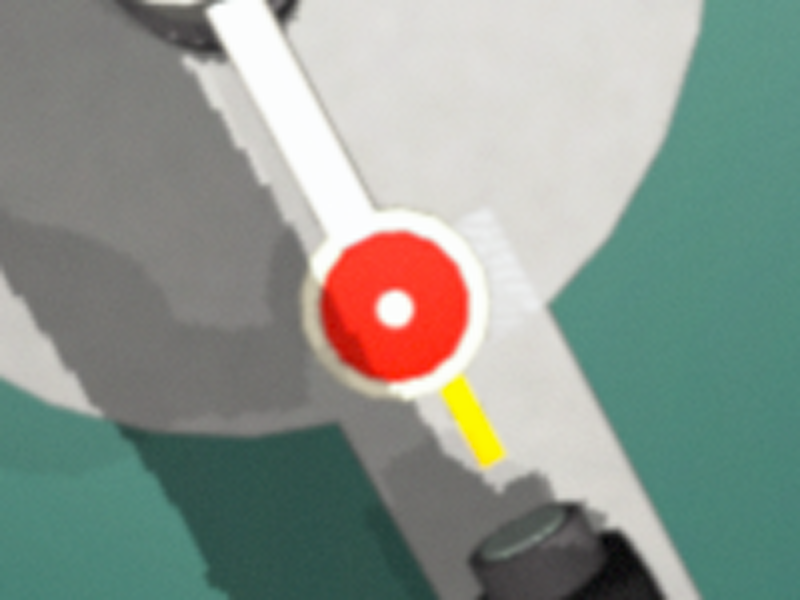

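The crop shows red now slightly short, with its white centre about 1.3 mm on the other side of the line axis (averaged over the views). There is plenty of time, so one fine trim counter-clockwise.

```bash
python3 steer.py '[[0.039,-0.0265,0,0,0,0],[0.039,-0.0265,0,0,0,0],[0.039,-0.0265,0,0,0,0],[0.039,-0.0265,0,0,0,0],[0,0,0,0,0,0],[0,0,0.05,0,0,0],[0,0,0.05,0,0,0],[0,0,0.05,0,0,0],[0,0,0.03,0,0,0],[0,0,0.02,0,0,0],[0,0,0,0,0,0],[-0.003,0,0,0,0,0],[0,0,0,0,0,0]]'
python3 -c "
from h import *
st2()"
```

```text
clock: 23.58
tool_pos: [0.4996, 0.0293, 0.0407]
eef_rot: [0.202, 0.979, 0.001, 0.002]
ft_force: [-1.2, -0.1, -0.0]
finger_gap: 0.0001
grasp_force: 0.0
t 23.57 tcp [0.4996 0.0293 0.0407] r 0.0588 ang -133.4 yaw_y 66.7 tilt 0.2 q7 1.05 F [-1.2 -0.1 -0. ]
hub in tool [-0.0202  0.0552  0.0002]
red [0.6448 0.0814 0.066 ] 136.0 5.59
scene red [0.6443 0.0828 0.066 ] 82.0
```

```bash
python3 steer.py '[[-0.0015,0,0,0,0,0],[0,0,0,0,0,0]]'
python3 -c "
from h import *
st2()"
python3 steer.py '[[-0.0006,0,0,0,0,0],[0,0,0,0,0,0]]'
python3 -c "
from h import *
st2()"
```

```text
clock: 23.92
tool_pos: [0.4994, 0.0287, 0.0395]
eef_rot: [0.202, 0.979, 0.0, 0.0]
ft_force: [0.1, -0.0, -0.8]
finger_gap: 0.0003
grasp_force: 0.0
t 23.93 tcp [0.4994 0.0287 0.0395] r 0.0594 ang -133.2 yaw_y 66.7 tilt 0.03 q7 1.05 F [ 0.1 -0.  -0.8]
hub in tool [-0.0202  0.0558  0.    ]
red [0.6448 0.0814 0.066 ] 136.0 5.59
scene red [0.6443 0.0828 0.066 ] 82.0
clock: 24.28
tool_pos: [0.4996, 0.0285, 0.0392]
eef_rot: [0.202, 0.979, -0.0, -0.0]
ft_force: [-0.1, -0.1, -0.0]
finger_gap: 0.0002
grasp_force: 0.0
t 24.27 tcp [0.4996 0.0285 0.0392] r 0.0594 ang -132.9 yaw_y 66.7 tilt 0.01 q7 1.05 F [-0.1 -0.1 -0. ]
hub in tool [-0.0199  0.056  -0.    ]
red [0.6448 0.0814 0.066 ] 136.0 5.59
scene red [0.6443 0.0828 0.066 ] 82.0
```

```bash
for k in 1; do python3 steer.py '[[-0.001,0,0,0,0,0],[0,0,0,0,0,0]]' | grep force; done
python3 -c "
from h import *
st2()"
python3 steer.py '[[-0.0007,0,0,0,0,0],[0,0,0,0,0,0]]' | grep force
python3 -c "
from h import *
st2()"
```

```text
ft_force: [-1.1, 0.6, 1.0]
grasp_force: 0.9
t 24.62 tcp [0.4998 0.0283 0.0391] r 0.0594 ang -132.6 yaw_y 66.7 tilt 0.1 q7 1.05 F [-1.1  0.6  1. ]
hub in tool [-0.0196  0.0561 -0.0001]
red [0.6447 0.0817 0.066 ] 136.0 5.79
scene red [0.6443 0.0828 0.066 ] 82.0
ft_force: [-1.8, 0.8, 0.9]
grasp_force: 1.0
t 24.98 tcp [0.5009 0.0277 0.0391] r 0.0591 ang -131.4 yaw_y 66.7 tilt 0.04 q7 1.05 F [-1.8  0.8  0.9]
hub in tool [-0.0183  0.0562 -0.    ]
red [0.6444 0.0839 0.066 ] 137.0 6.98
scene red [0.6445 0.0847 0.066 ] 81.0
```

```bash
python3 steer.py '[[0.004,0,0,0,0,0],[0.004,0,0,0,0,0],[0,0,-0.03,0,0,0],[0,0,-0.04,0,0,0],[0,0,-0.04,0,0,0],[0,0,0,0,0,0],[0,0,0,0,0,0]]'
python3 -c "
from h import *
st2();p,M=pose();print(M.T@(np.array([.508,.2905,.06])-p))"
```

```text
clock: 25.95
tool_pos: [0.4935, 0.0309, 0.149]
eef_rot: [0.202, 0.979, -0.0, -0.0]
ft_force: [-0.4, 0.4, 0.3]
finger_gap: -0.0002
grasp_force: 0.0
t 25.95 tcp [0.4935 0.0309 0.149 ] r 0.062 ang -138.5 yaw_y 66.7 tilt 0.0 q7 1.03 F [-0.4  0.4  0.3]
hub in tool [-0.0264  0.0561 -0.    ]
red [0.6444 0.0839 0.066 ] 137.0 6.98
scene red [0.6445 0.0847 0.066 ] 81.0
t 26.05 tcp [0.4926 0.0308 0.1478] r 0.0614 ang -139.1 yaw_y 66.7 tilt 0.16 q7 1.03 F [-0.9  0.6  0.4]
[0.08837371 0.24476396 0.08767232]
```

```bash
python3 steer.py '[[0.0177,0.049,0,0,0,0],[0.0177,0.049,0,0,0,0],[0.0177,0.049,0,0,0,0],[0.0177,0.049,0,0,0,0],[0.0177,0.049,0,0,0,0],[0,0,0,0,0,0],[0,0,0.05,0,0,0],[0,0,0.037,0,0,0],[0,0,0,0,0,0],[0,0,0,0,0,0]]'
python3 - <<'E'
from h import *
i=viewer.camera_info("wrist");p,M=pose()
cv2.imwrite("pics/w6.png",viewer.grab_frame("wrist"))
for o in blobs(cv2.imread("pics/w6.png"),"blue",(0,0,640,400),60):print(np.round(o[:3],1),plane("wrist",o,.022,i))
print(M.T@(np.array([.508,.2905,.022])-p))
E
```

```text
clock: 27.3
tool_pos: [0.5101, 0.2906, 0.0627]
eef_rot: [0.202, 0.979, 0.0, 0.0]
ft_force: [0.2, 0.7, 0.6]
finger_gap: -0.0003
grasp_force: 0.0
t 27.3 tcp [0.5101 0.2906 0.0627] r 0.2215 ang 97.5 yaw_y 66.6 tilt 0.03 q7 0.54 F [0.2 0.7 0.6]
[ 320.3  218.1 2129. ] [0.5040227  0.29285434 0.022     ]
[ 0.00193435 -0.00090099  0.04073127]
```

View pics/w6.png

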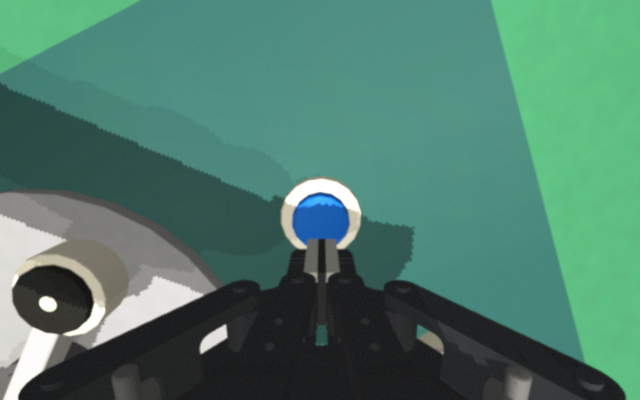

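The view shows the button circle centred at about (320,221), partly behind the tips, which works out to (0.506–0.507, 0.291). I'll shift 3 mm in tool x and press.

```bash
python3 steer.py '[[0.003,0,0.02,0,0,0],[0,0,0.012,0,0,0],[0,0,0.007,0,0,0],[0,0,0.003,0,0,0],[0,0,0.002,0,0,0],[0,0,0,0,0,0]]'
```

```text
clock: 28.1
tool_pos: [0.5071, 0.2922, 0.0187]
eef_rot: [0.202, 0.979, 0.0, 0.0]
ft_force: [-1.2, -1.1, 2.3]
finger_gap: -0.0001
grasp_force: 1.3
```

```bash
python3 steer.py '[[0,0,0.002,0,0,0],[0,0,0.002,0,0,0],[0,0,0,0,0,0],[0,0,0,0,0,0]]'
```

```text
clock: 28.6
tool_pos: [0.5071, 0.2922, 0.016]
eef_rot: [0.202, 0.979, -0.0, 0.0]
ft_force: [-3.7, -2.6, 12.6]
finger_gap: 0.0003
grasp_force: 6.0
```

```bash
python3 steer.py '[[0,0,0.0015,0,0,0],[0,0,0,0,0,0],[0,0,0,0,0,0]]'
python3 steer.py '[[0,0,-0.02,0,0,0],[0,0,-0.04,0,0,0],[0,0,-0.05,0,0,0],[0,0,-0.05,0,0,0],[0,0,-0.03,0,0,0],[0,0,0,0,0,0],[0,0,0,0,0,0],[0,0,0,0,0,0]]'
python3 -c "
from h import *
st2();cv2.imwrite('pics/t9.png',viewer.grab_frame('top'))"
```

```text
clock: 28.98
tool_pos: [0.5072, 0.2922, 0.0158]
eef_rot: [0.202, 0.979, -0.0, -0.0]
ft_force: [-5.2, -3.0, 19.6]
finger_gap: -0.0003
grasp_force: 9.7
clock: 29.98
tool_pos: [0.5055, 0.2914, 0.2006]
eef_rot: [0.202, 0.979, -0.001, -0.001]
ft_force: [0.0, -0.4, -0.8]
finger_gap: -0.0002
grasp_force: 0.0
t 29.98 tcp [0.5055 0.2914 0.2006] r 0.2221 ang 98.9 yaw_y 66.7 tilt 0.23 q7 0.55 F [ 0.  -0.4 -0.8]
hub in tool [-0.1184 -0.1879  0.0003]
red [0.6444 0.0839 0.066 ] 137.0 6.98
scene red [0.6445 0.0847 0.066 ] 81.0
```

The button bottomed out: force rose to 19.6 N with the tip at 0.0158 m, 6 mm down. It's released now, the gasket hasn't moved, and the arm is clear.

```bash
python3 -c "
from cell import ctrl, viewer
print(ctrl.sign_off())"
```

```text
the job is handed in; nothing more can be done
None
```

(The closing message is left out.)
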